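Wedge the grid cassette into the cutter bed and clamp it

ROBOT

A 6-joint arm with a two-finger parallel gripper is mounted at the origin on the work surface. World frame = base frame: x ahead of the robot, y to its left, z up, the work surface at z = 0. Lengths are in m, angles in rad, forces in N, time in s.
With the tool pointing down it reaches from about 0.25 to 0.775 m from the base axis. Payload 4 kg.
Tool frame: the origin (TCP) lies between the finger pads; the fingertips stand 25 mm ahead of it and the grasp point (between the pads) lies 6 mm ahead of it; x points along the fingers, y is the direction in which the jaws open and shut, and the axes are right-handed (so a half turn about x gives the same grasp; the last joint's range is limited). The gripper opens to 85 mm and grips with 20 to 120 N. Pads are 22 mm wide; open, the fingers measure 114 mm over their backs; the gripper's body (76 mm by 85 mm) begins 54 mm behind the grasp point. The pads swing forward as they close: fully open they stand 13 mm farther back than shut.
Start: joints at [-0.103, 0.087, 1.371, -0, 1.684, -0.103], TCP at [0.55, -0, 0.256] pointing down, gripper open.
Joint ranges: [-3.1, 3.1], [-0.76, 2.03], [0.27, 2.55], [-1.08, 4.22], [0.17, 2.65], [-2.57, 2.57]. Speed limits (rad/s): [2.79, 2.79, 3.14, 3.14, 3.14, 3.14].

INTERFACE

Orientations are given as [roll, pitch, yaw] about the fixed x, y, z axes, in that order (R = Rz(yaw) Ry(pitch) Rx(roll)).
In Python, from cell import arm gives the robot as it stands.
- The arm moves only by the shell command python3 -m pendant 'ROWS'. ROWS is JSON, a list of rows, each a list of 7 numbers: the opening, from 0 (shut) to 1 (fully open), then the shift along the tool's x, y, z in m, then the turn, a rotation vector about the tool's x, y, z in rad. In form: [[hand, x, y, z, ax, ay, az], ...]. A call has 1 to 20 rows; each row shifts and turns the pose as measured when the row begins, along the tool's axes as they then stand; what a row does not reach is not made up. A row lasts 1/12 s, in which the tool goes at most 41.7 mm and 7.16 degrees, less where a joint would pass 70% of its speed; a pose out of reach is approached as far as the arm can. A call is refused whole if a number of a shift passes 0.0417 or a number of a turn 0.125, either way. A call with a gripper value outside its range is refused whole. The fingers move at their own pace and stop on an object; the grip force is fixed at half the most. Time passes only in rows, so rows that do not move let the fingers close. It gives the time, the measured TCP pose, the force and the opening at its end, in the units of the state.
- arm.read_state(): the state, without advancing time (a new reading comes with each control period).
- arm.grab_frame(name): name is "scene" or "side" or "wrist"; returns a dict with "pixels" (384x512x3 uint8, red, green, blue), "K" (3x3 intrinsics, pixels), "camera_from_world" (4x4, takes a point from world to camera coordinates); the wrist camera has in their place "hand_eye" (4x4, takes a point from camera to tool coordinates, whose origin is the TCP and whose axes are the tool frame's). Camera axes: x right, y up, looking along -z (the intrinsics and any distortion apply to the point x, -y, -z); pixel columns grow to the right and rows downward; lengths in m; the calibration is good to about 2 mm. The wrist camera is an equidistant fisheye: a pixel r from the principal point sees the ray r / f radians off the axis. A picture is of the moment at which its call begins: read the wrist's pose just before it. There is no depth.
- arm.close_job(): hands the job in, once; it reports no verdict.
The state is a dict: "time_s": time; "qpos": joint angles; "qvel": joint speeds; "joint_torque": joint torques, N m; "position": TCP position; "tool_rot": TCP orientation; "wrist_force": force on the tool from outside, world axes, zero at the start; "moment": the same for the moment, N m; "gripper_width": finger opening in m.
Only numpy, scipy, OpenCV 4.12 (cv2) and the standard library are available. Lean on these libraries where they do the work, as an engineer would, in place of code of your own. Each camera call takes 0.05 s, during which the arm holds its last target.

TASK

Fit the sweet-potato cutter for use: put the dovetailed grid cassette, narrow end first, on the bed's lead-in shelf and slide it along between the converging rails until it wedges tight, its ends level with the rail ends. Then turn the orange-handled click wrench clockwise (seen from above) until the bolt is tight and the handle breaks over at its joint by about 15 degrees; stop there, well short of bending it to its stop, and let go. Leave the can, jar, cup and tray of potatoes standing where they are.

Things in the scene. Friction and masses are not known exactly. Their poses are not given: they have to be found in the camera images.
- bed: Fixed cutter bed: dark steel plate 275 x 116 x 10 mm. Origin on the table under the middle of the rails; x = sliding direction (in), z up; x points within 0.3 rad of world +y. Two aluminium rails with blue backs, 90 mm long (x -45 to 45 mm), tops 28 mm over the table. At x = 96 mm a 32 x 60 mm blue block carries the clamp bolt.
- way_mouth (a point): Middle of the way's mouth, on its floor (x = -45 mm of the bed, 10 mm over the table). The way between the rails is undercut (sides lean in 20 degrees) and narrows by 6 degrees each side: foot 73 mm wide here, 55 mm at the inner end. The plate in front, 110 mm long to x = -155 mm, is a flat lead-in shelf level with the way's floor.
- cassette_mid (a point): Loose grid cassette, 0.26 to 0.47 kg: aluminium dovetail shoe 90 mm long, 22 mm high, foot 73 mm wide behind, 55 mm in front. Across its middle stands a white grid frame 14 mm thick (x), 64 mm wide (y), 22 to 66 mm above the underside: the grip. Point: middle of the shoe in length and width, 33 mm above the underside. x to the narrow end, z up. Starts upright, x within 0.7 rad of the bed's x.
- cassette: The same cassette, origin at the centre of its underside. Home: at the bed's x = 0 (a few mm more when pressed), y = 0, 10 mm over the table, same axes; shoe ends level with rail ends. It slides on polished faces with about 1 N of friction, then wedges; a 15 to 20 N push (for instance on the back of the frame, 40 to 60 mm over the table) wedges it well. Held up off the floor it jams early.
- bolt_axis (a point): Point on the vertical axis of the clamp bolt at the height of the wrench (47 mm over the table), at x = 96 mm, y = 0 of the bed.
- bolt (a joint): Turn of the bolt with the wrench that stays on it, rad, growing clockwise seen from above. At 0 the wrench points 0.65 rad counter-clockwise from the bed's x axis. Starts between 0 and 0.35; stiff (0.45 N m); tight, and stopped, at 0.95.
- click (a joint): Breakaway hinge of the wrench, vertical, 45 mm from the bolt axis: bend of the handle, rad, clockwise seen from above. 0 = straight. Gives way above 0.9 N m, so only once the bolt is tight, and stays as bent. Its stop is at 0.75.
- handle_grip (a point): Point on the centre line of the orange handle, 125 mm from the bolt axis when straight, 80 mm from the breakaway hinge. The handle is round, 22 mm thick, 68 mm long (from 95 to 163 mm from the bolt), level, its centre 47 mm over the table, with open table under it. Point's x axis along the handle, outwards.
- can_mid (a point): Standing red-labelled can, 74 mm wide, 110 mm high; centre, half-way up. Can, jar and cup stand in any order at three places: between the cassette and the bed's lead-in shelf, and on either side of the rails.
- jar_mid (a point): Standing jar with yellow label, 68 mm wide, 95 mm high; centre, half-way up.
- cup_mid (a point): Standing steel cup, 72 mm wide, 90 mm high; centre, half-way up.
- tray_mid (a point): Cardboard tray of sweet potatoes, 150 x 110 mm, heaped to about 70 mm high, standing beyond the wrench; centre, 22 mm above the table.
There are look-alikes about, which are no part of the job. Leave any blue look-alike of the cassette alone.

How it is judged:
On the way, in this order (a step that is already met when the one before it is completed fails the run):
1. the cassette is pushed home between the rails and wedged (x of cassette_mid in the frame of bed between -0.003 and 0.008 m and y of cassette_mid in the frame of bed between -0.004 and 0.004 m and z of cassette_mid in the frame of bed between 0.039 and 0.047 m and angle between the x axis of cassette_mid and the x axis of bed, either way round below 0.06 rad and angle between cassette_mid's own z axis and vertical below 0.06 rad and contact force between cassette and bed above 15 N), for 0.2 s.
2. the bolt is tight and the wrench has tripped (value of joint bolt above 0.88 rad and value of joint click above 0.1 rad), for 0.1 s.
At the end, for the whole second after the job is handed in: Cassette at rest, wedged (contact force with the bed over 15 N) at home: 3 mm short of to 8 mm past home along the way, within 4 mm sideways and in height, straight and level within 0.06 rad; bolt turned over 0.88 rad; handle broken over by 0.10 to 0.60 rad; bystanders in place (all of step 1 and all of step 2 and linear speed of cassette below 0.01 m/s); the robot touches nothing.
It fails at once if the wrench handle bent on towards its stop (over 0.60 rad) (value of joint click above 0.6 rad).
It fails at once if the bolt turned before the cassette was home (value of joint bolt above 0.5 rad and x of cassette_mid in the frame of bed below -0.01 m).
It fails at once if a bystander moved more than 30 mm or tipped (distance of any of can_mid, jar_mid, cup_mid, tray_mid from where it was at the start of the episode above 0.03 m or angle between any of can_mid, jar_mid, cup_mid, tray_mid's own z axis and vertical above 0.3 rad).
It also fails if it takes over 72 s, if anything falls off the work surface, if the arm or the gripper's body presses on something with over 40 N, if the wrist force passes 120 N, or if a joint passes its speed limit or range.

## Working session

There is one attempt and no reset: what is moved stays moved. The work goes in short steps, Python scripts to look and compute and a shell command to move; the robot and the scene stay as the last step left them, time stands still between calls to the robot, and variables do not carry over. Pictures are saved under pics/ and viewed, and the job is handed in when it is done.

```bash
ls; mkdir -p pics
python3 - <<'E'
from cell import arm
import cv2
s=arm.read_state();print(s)
for n in("scene","side","wrist"):
    f=arm.grab_frame(n);cv2.imwrite(f"pics/{n}0.png",f["pixels"][...,::-1]);print(n,f["K"],f.get("camera_from_world",f.get("hand_eye")))
E
```

```text
pics
{'time_s': 0.0, 'qpos': array([-1.03093258e-01,  8.79707447e-02,  1.37232022e+00,  5.49489585e-06,
        1.68360897e+00, -1.03096530e-01]), 'qvel': array([-0.00081369,  0.00038997, -0.00152476,  0.00045349,  0.00010412,
       -0.00072109]), 'joint_torque': array([ 4.64244640e-04, -3.51862407e+01, -3.13276148e+01,  2.58579206e-05,
        1.07225846e-02,  9.27783418e-06]), 'position': array([5.49535667e-01, 4.87743868e-05, 2.55097008e-01]), 'tool_rot': array([-1.67625988,  1.56848904,  3.03613299]), 'wrist_force': array([0.0917561 , 0.10965957, 0.12585892]), 'moment': array([0.0087459 , 0.01916973, 0.04708693]), 'gripper_width': 0.085222161079964}
scene [[385.29291064   0.         254.70412939]
 [  0.         385.29291064 185.05411341]
 [  0.           0.           1.        ]] [[-0.6044206   0.79649663 -0.01639675  0.35650306]
 [-0.57249257 -0.41993855  0.70420443  0.28238658]
 [ 0.55401083  0.43502269  0.70980791 -1.28545929]
 [ 0.          0.          0.          1.        ]]
side [[465.55180697   0.         250.58360141]
 [  0.         465.55180697 192.79984942]
 [  0.           0.           1.        ]] [[-0.96794015 -0.25081231  0.01360325  0.55122512]
 [ 0.19639543 -0.7219478   0.66349093 -0.16066378]
 [-0.15659086  0.64489112  0.74806065 -1.12922822]
 [ 0.          0.          0.          1.        ]]
wrist [[297.31863964   0.         256.84352504]
 [  0.         297.31863964 192.93550916]
 [  0.           0.           1.        ]] [[-8.08783222e-04  2.85064269e-01 -9.58508064e-01 -1.17212358e-01]
 [ 9.99999375e-01 -5.09104457e-04 -9.95203111e-04  6.41768458e-04]
 [-7.71677575e-04 -9.58508270e-01 -2.85063679e-01 -7.31662512e-02]
 [ 0.00000000e+00  0.00000000e+00  0.00000000e+00  1.00000000e+00]]
```

View pics/scene0.png

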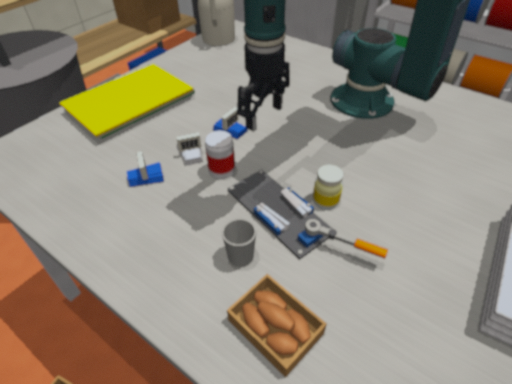

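View pics/side0.png

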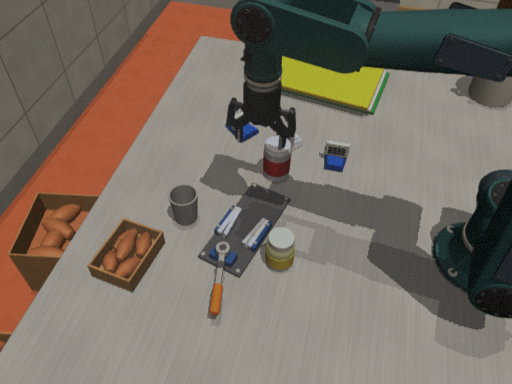

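View pics/wrist0.png

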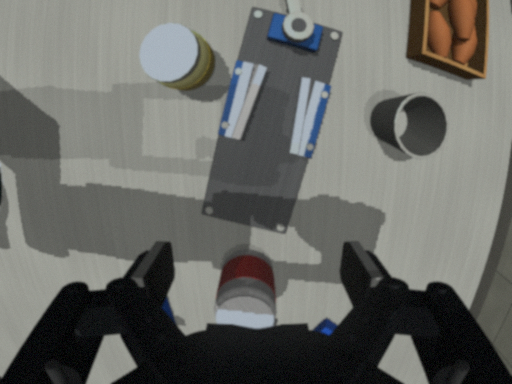

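```bash
cat > h.py <<'E'
import numpy as np, cv2
from scipy.spatial.transform import Rotation as R
from cell import arm
def tool():
    s=arm.read_state(); return R.from_euler('xyz',s["tool_rot"]).as_matrix(),np.array(s["position"])
def ray(f,u,v,T=None):
    K=f["K"]; a=(u-K[0,2])/K[0,0]; b=(v-K[1,2])/K[1,1]
    if "camera_from_world" in f:
        M=np.linalg.inv(f["camera_from_world"]); d=np.array([a,-b,-1])
        return M[:3,3],M[:3,:3]@d
    r=np.hypot(a,b); k=np.sinc(r/np.pi); d=np.array([a*k,-b*k,-np.cos(r)])
    k=np.sin(r)/r if r>1e-9 else 1; d=np.array([a*k,-b*k,-np.cos(r)])
    H=f["hand_eye"]; Rt,p=T
    return Rt@H[:3,3]+p, Rt@(H[:3,:3]@d)
def on(f,u,v,z,T=None):
    o,d=ray(f,u,v,T); return (o+d*(z-o[2])/d[2])
def pix(f,P,T=None):
    K=f["K"]; P=np.asarray(P,float)
    if "camera_from_world" in f:
        c=f["camera_from_world"]@np.r_[P,1]; return K[0,2]+K[0,0]*c[0]/-c[2], K[1,2]+K[1,1]*-c[1]/-c[2]
    H=np.linalg.inv(f["hand_eye"]); Rt,p=T; c=H[:3,:3]@(Rt.T@(P-p))+H[:3,3]
    x,y,z=c[0],-c[1],-c[2]; r=np.hypot(x,y); t=np.arctan2(r,z)
    return K[0,2]+K[0,0]*t*x/r, K[1,2]+K[1,1]*t*y/r
def grab(n,name=None,crop=None,s=1):
    T=tool() if n=="wrist" else None
    f=arm.grab_frame(n); im=f["pixels"][...,::-1].copy()
    if name:
        o=im
        if crop: x0,y0,x1,y1=crop; o=im[y0:y1,x0:x1]
        if s!=1:o=cv2.resize(o,None,fx=s,fy=s,interpolation=cv2.INTER_CUBIC)
        cv2.imwrite(f"pics/{name}.png",o)
    return f,T,im
E
python3 - <<'E'
from h import *
f,_,_=grab("scene","sc1",(100,90,300,240),4)
g,_,_=grab("side","si1",(200,100,380,220),4)
for n,ff,L in(("scene",f,[(145,178),(188,160),(232,132)]),("side",g,[(242,135),(293,148),(336,168)])):
    for p in L: print(n,p,on(ff,*p,0).round(3))
E
```

```text
scene (145, 178) [ 0.682 -0.302  0.   ]
scene (188, 160) [ 0.56  -0.259  0.   ]
scene (232, 132) [ 0.387 -0.241  0.   ]
side (242, 135) [ 0.67  -0.284  0.   ]
side (293, 148) [ 0.509 -0.268  0.   ]
side (336, 168) [ 0.374 -0.219  0.   ]
```

View pics/sc1.png

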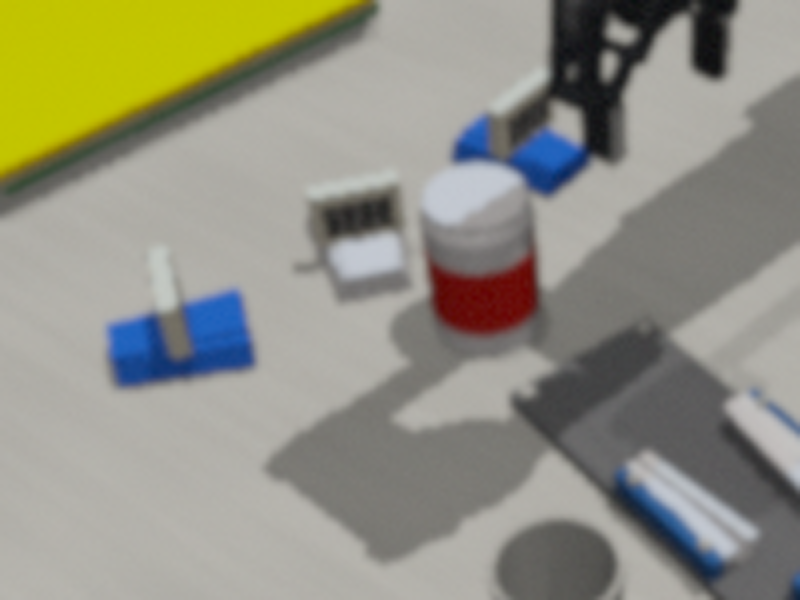

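View pics/si1.png

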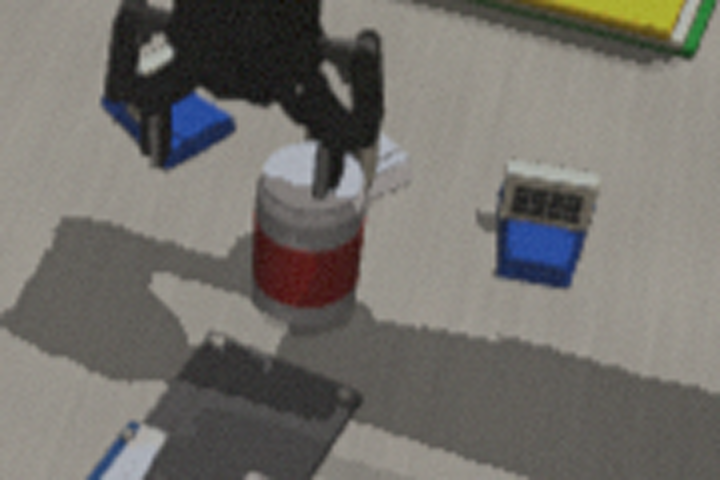

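Run:
```python
from h import *
f,T,im=grab("wrist","w1",(180,0,380,250),3)
for p in [(203,211),(287,233),(253,8),(341,33)]: print(p,on(f,*p,.010,T).round(4))
np.save('T0.npy',np.c_[T[0],T[1]])
cv2.imwrite('w0raw.png',im)
```

```text
(203, 211) [ 0.4799 -0.0595  0.01  ]
(287, 233) [ 0.591  -0.0907  0.01  ]
(253, 8) [0.5457 0.1987 0.01  ]
(341, 33) [0.6541 0.1709 0.01  ]
```

View pics/w1.png

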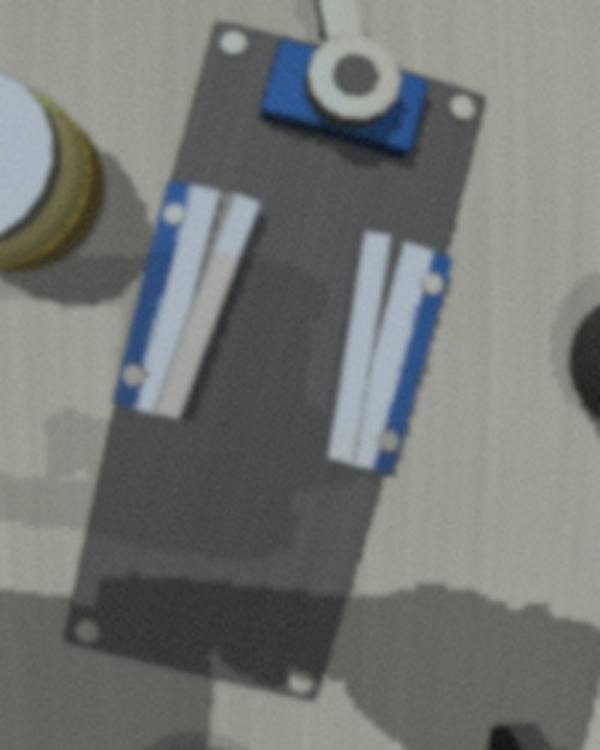

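Run:
```python
from h import *
T=np.load('T0.npy');T=(T[:,:3],T[:,3]);f=arm.grab_frame("wrist")
c=[on(f,180+u/3,v/3,.010,T)[:2] for u,v in[(65,640),(316,698),(217,22),(484,97)]]
nl,nr,fl,fr=c
print(np.array(c).round(4))
print("len",np.linalg.norm(fl-nl),np.linalg.norm(fr-nr),"wid",np.linalg.norm(nr-nl),np.linalg.norm(fr-fl))
a=(fl+fr-nl-nr);a1=np.arctan2(a[1],a[0]);b=nl+fl-nr-fr;a2=np.arctan2(b[1],b[0])-np.pi/2
m=sum(c)/4;x=np.array([np.cos(a1),np.sin(a1)])
print("yaw",a1,a2,"origin",m+.0175*x)
r=[on(f,180+u/3,v/3,.028,T)[:2] for u,v in[(115,403),(393,473),(184,183),(450,258)]]
yy=np.array([-x[1],x[0]]);o=m+.0175*x
for q in r:print("rail",(q-o)@x,(q-o)@yy)
for z,u,v in[(.047,355,75),(.052,355,75)]:
    q=on(f,180+u/3,v/3,z,T)[:2];print("bolt",(q-o)@x,(q-o)@yy)
```

```text
[[ 0.4779 -0.0628]
 [ 0.5888 -0.0902]
 [ 0.5449  0.1997]
 [ 0.6546  0.1719]]
len 0.2709243169490674 0.27020433697105745 wid 0.11420175049974415 0.11309018642325058
yaw 1.3227582280439574 1.325719436496993 origin [0.57083179 0.07158781]
rail -0.04492654279228336 0.05581376505868381
rail -0.04467730956662141 -0.05671295656471743
rail 0.044500762895121754 0.0504843832754459
rail 0.04356105195352914 -0.05556269665277166
bolt 0.0982610982398558 -0.0005801764512423311
bolt 0.09670108158215876 -0.00026400091556461644
```

```bash
python3 -c "
from h import *
print(tool()[0].round(3))"; python3 -m pendant '[[1,0,0,0.04,0,0,0],[1,0,0,0.04,0,0,0],[1,0,0,0.04,0,0,0],[1,0,0,0.04,0,0,0],[1,0,0,0.04,0,0,0],[1,0,0,0.04,0,0,0],[1,0,0,0.04,0,0,0],[1,0,0,0.04,0,0,0],[1,0,0,0.02,0,0,0],[1,0,0,0,0,0,0]]'
python3 - <<'E'
from h import *
f,T,im=grab("wrist","w2"); print(T)
E
```

```text
[[-0.  1.  0.]
 [ 0.  0. -1.]
 [-1. -0. -0.]]
time_s: 1.18
position: [0.5519, -0.3518, 0.2536]
tool_rot: [2.7, 1.569, 1.139]
wrist_force: [0.3, 0.8, -0.4]
gripper_width: 0.0852
(array([[ 8.22633597e-04,  9.99950518e-01,  9.91389929e-03],
       [ 1.78364262e-03,  9.91241966e-03, -9.99949280e-01],
       [-9.99998071e-01,  8.40274726e-04, -1.77540007e-03]]), array([ 0.55186112, -0.35183501,  0.2535884 ]))
```

View pics/w2.png

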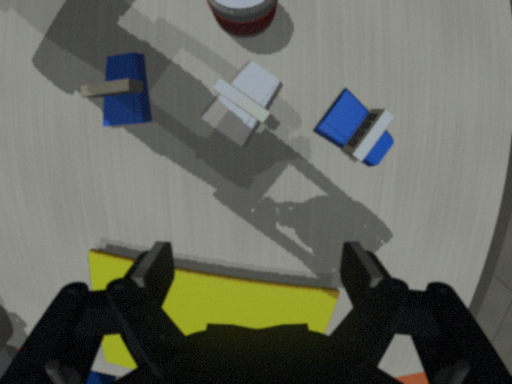

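Run:
```python
from h import *
f,T,im=grab("wrist","w3",(180,0,330,150),4)
np.save('T0.npy',np.c_[T[0],T[1]])
f,T,im=grab("scene","sc3",(150,110,250,200),6)
```

```text
(no output)
```

View pics/w3.png

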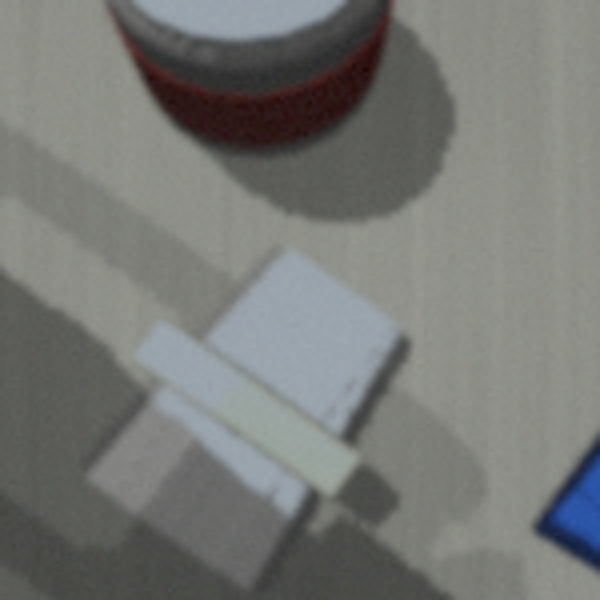

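View pics/sc3.png

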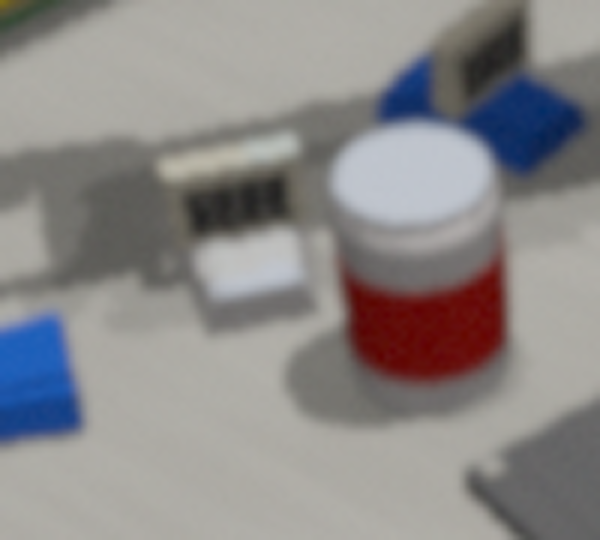

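Run:
```python
from h import *
T=np.load('T0.npy');T=(T[:,:3],T[:,3]);f=arm.grab_frame("wrist")
F=[on(f,180+u/4,v/4,.066,T)[:2] for u,v in[(160,320),(360,462),(335,498),(135,355)]]
S=[on(f,180+u/4,v/4,.022,T)[:2] for u,v in[(288,247),(405,335),(248,590),(87,475)]]
fm=sum(F)/4;sm=sum(S)/4
w=F[1]-F[0]+F[2]-F[3];ax=S[0]+S[1]-S[2]-S[3]
print("frame",fm,"w",np.linalg.norm(w)/2,"t",np.linalg.norm(F[0]-F[3]),"yaw",np.arctan2(w[1],w[0])+np.pi/2)
print("shoe",sm,"len",np.linalg.norm(ax)/2,np.linalg.norm(S[0]-S[1]),np.linalg.norm(S[2]-S[3]),"yaw",np.arctan2(ax[1],ax[0]))
# can top edges: scene + side circles
s=arm.grab_frame("scene");
for p,z in[((233+(-13),0),0)]:pass
# can top ellipse centre (scene pic sc3: (417,172)/6+(150,110))
can=on(s,150+417/6,110+170/6,.110);print("can",can)
o=np.array([.5708,.0716]);a=1.324;x=np.array([np.cos(a),np.sin(a)]);y=np.array([-x[1],x[0]])
print("can in bed",(can[:2]-o)@x,(can[:2]-o)@y, "cas in bed",(fm-o)@x,(fm-o)@y)
print("target",o-.098*x,"mouth")
```

```text
frame [ 0.53696414 -0.27142253] w 0.06283968771701925 t 0.010968202719478624 yaw 0.9484890663583495
shoe [ 0.53723392 -0.27143282] len 0.08813315181880395 0.04253044756187991 0.058733914484367676 yaw 0.945564995146988
can [ 0.53340967 -0.1527754   0.11      ]
can in bed -0.22671124102889023 -0.01855719782692677 cas in bed -0.34089502021270207 -0.05098929908315862
target [ 0.54685874 -0.0234306 ] mouth
```

```bash
python3 -m pendant '[[1,0,0,0,-0.125,0,0],[1,0,0,0,-0.125,0,0],[1,0,0,0,-0.125,0,0],[1,0.01,0,0,-0.125,0,0],[1,0.02,0,0,-0.125,0,0],[1,0.02,0,0,-0.125,0,0],[1,0.02,0,0,-0.125,0,0],[1,0.02,0,0,-0.06,0,0],[1,0,0,0,0,0,0]]'
cat > go.py <<'E'
import sys
from h import *
# target x y z yaw(of tool y)
Rt,p=tool(); x,y,z,a=map(float,sys.argv[1:5])
yv=np.array([np.cos(a),np.sin(a),0]); xv=np.array([0,0,-1.]); G=np.c_[xv,yv,np.cross(xv,yv)]
print("pos",p.round(4),"yaw",np.arctan2(Rt[1,1],Rt[0,1]).round(4),"shift",(Rt.T@(np.array([x,y,z])-p)).round(4),"turn",R.from_matrix(Rt.T@G).as_rotvec().round(4), "q6",arm.read_state()["qpos"].round(2))
E
python3 go.py .537 -.2714 .054 .947
```

```text
time_s: 2.18
position: [0.56, -0.3281, 0.1715]
tool_rot: [0.514, 1.557, -0.086]
wrist_force: [-1.1, 0.5, -0.9]
gripper_width: 0.0851
pos [ 0.56   -0.3281  0.1715] yaw 0.9709 shift [ 0.1171  0.033  -0.0524] turn [ 0.0238  0.012  -0.007 ] q6 [-0.62  0.33  1.26  0.01  1.55 -1.59]
```

```bash
python3 -m pendant '[[1,0,0.016,-0.026,0.024,0.012,-0.007],[1,0,0.017,-0.026,0,0,0],[1,0.03,0,0,0,0,0],[1,0,0,0,0,0,0]]'; python3 go.py .537 -.2714 .054 .947
```

```text
time_s: 2.52
position: [0.5371, -0.2643, 0.1442]
tool_rot: [0.324, 1.568, -0.302]
wrist_force: [-1.1, 0.0, -1.9]
gripper_width: 0.0855
pos [ 0.5371 -0.2643  0.1442] yaw 0.945 shift [ 0.0902 -0.0059  0.0039] turn [-0.002   0.0025 -0.0008] q6 [-0.55  0.24  1.42  0.    1.48 -1.5 ]
```

```bash
python3 -m pendant '[[1,0.03,-0.006,0.004,0,0,0],[1,0.02,0,0,0,0,0],[1,0,0,0,0,0,0]]'; python3 go.py .537 -.2714 .054 .947
python3 - <<'E'
from h import *
f,T,im=grab("wrist","w4")
print(pix(f,[.537,-.2714,.066],T))
E
```

```text
time_s: 2.77
position: [0.5411, -0.27, 0.102]
tool_rot: [0.159, 1.556, -0.465]
wrist_force: [-1.5, 1.3, 0.2]
gripper_width: 0.0854
pos [ 0.5411 -0.27    0.102 ] yaw 0.9469 shift [ 0.0479 -0.0036 -0.0032] turn [-0.0002  0.0147 -0.0024] q6 [-0.56  0.27  1.46  0.    1.39 -1.5 ]
(np.float64(248.65763005591032), np.float64(233.16232161092708))
```

View pics/w4.png

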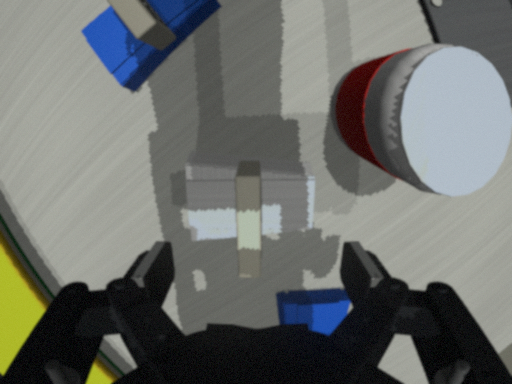

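```bash
python3 -m pendant '[[1,0.02,-0.004,-0.003,0,0.014,-0.002],[1,0.02,0,0,0,0,0],[1,0,0,0,0,0,0]]'; python3 go.py .537 -.2714 .054 .947
```

```text
time_s: 3.07
position: [0.5412, -0.2744, 0.0701]
tool_rot: [0.05, 1.557, -0.574]
wrist_force: [-0.6, 0.4, -0.7]
gripper_width: 0.0856
pos [ 0.5412 -0.2744  0.0701] yaw 0.9466 shift [ 0.016  -0.     -0.0054] turn [-0.0004  0.0141 -0.0007] q6 [-0.56  0.31  1.49 -0.    1.33 -1.51]
```

```bash
python3 -m pendant '[[1,0.016,0,-0.005,0,0.014,0],[1,0,0,0,0,0,0]]'; python3 go.py .537 -.2714 .054 .947
```

```text
time_s: 3.23
position: [0.5382, -0.2724, 0.0555]
tool_rot: [0.362, 1.569, -0.263]
wrist_force: [-0.9, 0.7, -1.7]
gripper_width: 0.0853
pos [ 0.5382 -0.2724  0.0555] yaw 0.9458 shift [ 0.0015  0.0001 -0.0015] turn [-0.0012  0.0021 -0.0008] q6 [-0.56  0.32  1.5   0.    1.31 -1.51]
```

```bash
python3 -m pendant '[[0,0,0,-0.001,0,0,0],[0,0,0,0,0,0,0],[0,0,0,0,0,0,0],[0,0,0,0,0,0,0],[0,0,0,0,0,0,0],[0,0,0,0,0,0,0]]'; python3 -m pendant '[[0,0,0,0,0,0,0],[0,0,0,0,0,0,0],[0,-0.02,0,0,0,0,0],[0,-0.04,0,0,0,0,0],[0,-0.04,0,0,0,0,0],[0,-0.04,0,0,0,0,0],[0,0,0,0,0,0,0]]';python3 go.py .5469 -.0234 .200 1.324;  python3 - <<'E'
from h import *
f,T,im=grab("wrist","w5")
E
```

```text
time_s: 3.73
position: [0.5392, -0.2733, 0.0597]
tool_rot: [0.088, 1.563, -0.538]
wrist_force: [-1.7, 0.9, -1.8]
gripper_width: 0.013
time_s: 4.32
position: [0.5332, -0.2695, 0.1925]
tool_rot: [-3.1, 1.553, 2.558]
wrist_force: [2.3, -1.5, -2.3]
gripper_width: 0.0128
pos [ 0.5332 -0.2695  0.1925] yaw 0.9454 shift [-0.0053  0.2075 -0.1331] turn [-0.3786 -0.0174 -0.0026] q6 [-0.56  0.22  1.34  0.    1.59 -1.51]
```

View pics/w5.png

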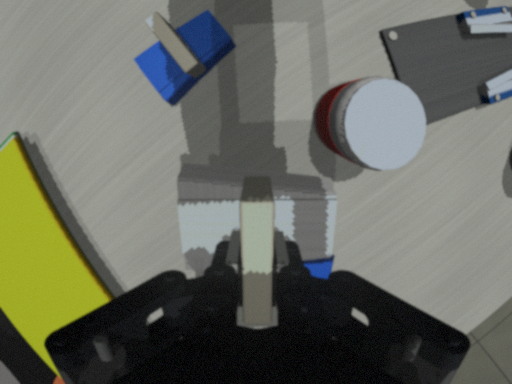

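```bash
python3 -m pendant '[[0,-0.02,0,0,0,0.01,0],[0,0,0.025,-0.015,-0.06,0,0],[0,0,0.035,-0.02,-0.08,0,0],[0,0,0.035,-0.018,-0.08,0,0],[0,0,0.038,-0.010,-0.08,0,0],[0,0,0.038,-0.006,-0.078,0,0],[0,0,0,0,0,0,0]]';python3 go.py .5497 -.0241 .08 1.324
```

```text
time_s: 4.95
position: [0.5418, -0.0768, 0.1912]
tool_rot: [2.868, 1.506, 2.631]
wrist_force: [-0.2, -1.1, -4.5]
gripper_width: 0.013
pos [ 0.5418 -0.0768  0.1912] yaw 1.3326 shift [0.1122 0.0511 0.0023] turn [ 0.0091 -0.0629 -0.0173] q6 [-0.25  0.14  1.44  0.02  1.62 -1.59]
```

Run:
```python
from h import *
f,T,im=grab("wrist","w6")
```

```text
(no output)
```

View pics/w6.png

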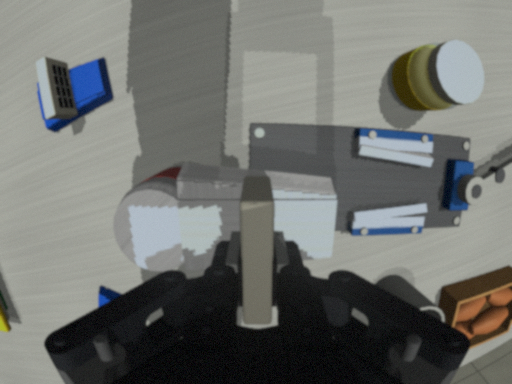

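```bash
python3 -m pendant '[[0,0,0.025,0.001,0.009,-0.06,-0.017],[0,0,0.025,0.001,0,0,0],[0,0,0,0,0,0,0]]';python3 go.py .5497 -.0241 .08 1.324
```

```text
time_s: 5.25
position: [0.5522, -0.0317, 0.1814]
tool_rot: [-2.63, 1.553, -2.884]
wrist_force: [0.3, 0.5, -4.9]
gripper_width: 0.0126
pos [ 0.5522 -0.0317  0.1814] yaw 1.3167 shift [ 0.1014  0.0075 -0.0028] turn [-0.0074 -0.0152  0.0085] q6 [-0.16  0.13  1.47 -0.01  1.55 -1.47]
```

```bash
python3 -m pendant '[[0,0.03,0.007,-0.003,-0.007,-0.015,0.008],[0,0.03,0,0,0,0,0],[0,0.02,0,0,0,0,0],[0,0,0,0,0,0,0]]';python3 go.py .5497 -.0241 .08 1.324
```

```text
time_s: 5.58
position: [0.5474, -0.0261, 0.0926]
tool_rot: [-2.619, 1.562, -2.867]
wrist_force: [-0.7, 0.4, -5.4]
gripper_width: 0.0129
pos [ 0.5474 -0.0261  0.0926] yaw 1.3227 shift [0.0126 0.0025 0.0019] turn [-0.0014 -0.0075  0.0043] q6 [-0.15  0.18  1.6  -0.    1.37 -1.47]
```

```bash
python3 -m pendant '[[0,0.012,0.003,0.002,-0.001,-0.007,0.004],[0,0,0,0,0,0,0]]';python3 go.py .5497 -.0241 .07 1.324; python3 -m pendant '[[0,0.006,0.001,0,0,0,0],[0,0,0,0,0,0,0]]';python3 go.py .5497 -.0241 .07 1.324
python3 - <<'E'
from h import *
f,T,im=grab("side","s7",(180,80,330,280),3)
E
```

```text
time_s: 5.75
position: [0.547, -0.0254, 0.0763]
tool_rot: [-2.884, 1.561, -3.133]
wrist_force: [-0.7, -0.0, -6.0]
gripper_width: 0.0131
pos [ 0.547  -0.0254  0.0763] yaw 1.3211 shift [0.0063 0.0019 0.0024] turn [-0.0029 -0.0094  0.0025] q6 [-0.15  0.19  1.62 -0.    1.34 -1.47]
time_s: 5.92
position: [0.5476, -0.0261, 0.0709]
tool_rot: [-2.781, 1.561, -3.032]
wrist_force: [-0.2, 0.0, -4.9]
gripper_width: 0.0134
pos [ 0.5476 -0.0261  0.0709] yaw 1.319 shift [0.0009 0.0025 0.0016] turn [-0.005  -0.009   0.0034] q6 [-0.15  0.2   1.62 -0.    1.33 -1.47]
```

View pics/s7.png

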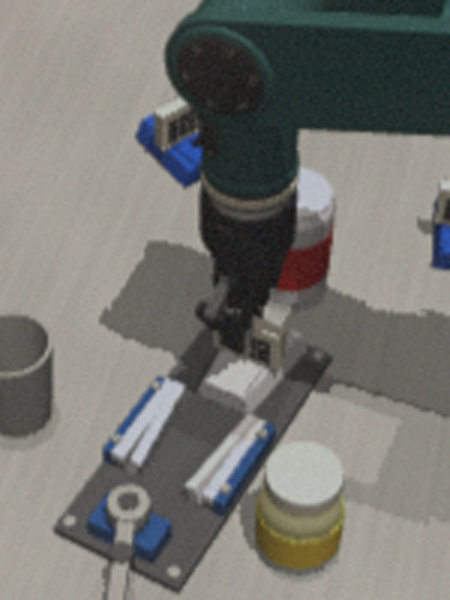

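```bash
python3 -m pendant '[[0,0.003,0.002,0.001,-0.005,-0.009,0.003],[0,0.001,0,0,0,0,0]]';python3 -m pendant '[[0.3,0,0,0,0,0,0],[0.3,0,0,0,0,0,0],[0.3,0,0,0,0,0,0]]'; python3 go.py .5497 -.0241 .07 1.324;python3 - <<'E'
from h import *
f,T,im=grab("wrist","w8")
E
```

```text
time_s: 6.13
position: [0.5514, -0.0254, 0.0699]
tool_rot: [-0.028, 1.564, -0.275]
wrist_force: [0.6, 0.6, -4.9]
gripper_width: 0.0131
time_s: 6.38
position: [0.5541, -0.0258, 0.0742]
tool_rot: [0.027, 1.556, -0.22]
wrist_force: [0.2, 0.1, -0.8]
gripper_width: 0.0254
pos [ 0.5541 -0.0258  0.0742] yaw 1.324 shift [ 0.0041  0.0006 -0.0048] turn [ 0.      0.0152 -0.0004] q6 [-0.15  0.19  1.62 -0.    1.31 -1.47]
```

View pics/w8.png

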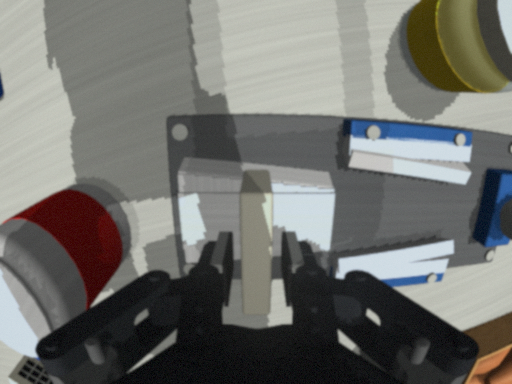

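```bash
python3 -m pendant '[[0.3,0.006,0,-0.006,0,0.015,0],[0.3,0.006,0,0,0,0,0],[0.3,0,0,0,0,0,0]]'; python3 go.py .5708 .0716 .062 1.324;  python3 -m pendant '[[0.3,0,0.01,0,0,0,0],[0.3,0,0.015,0,0,0,0],[0.3,0,0.015,0,0,0,0],[0.3,0,0,0,0,0,0]]'; python3 go.py .5708 .0716 .062 1.324;python3 - <<'E'
from h import *
f,T,im=grab("wrist","w9")
E
```

```text
time_s: 6.68
position: [0.5497, -0.0244, 0.0639]
tool_rot: [0.212, 1.566, -0.034]
wrist_force: [-0.8, -0.1, -0.6]
gripper_width: 0.0257
pos [ 0.5497 -0.0244  0.0639] yaw 1.3243 shift [ 0.002   0.0982 -0.003 ] turn [ 0.0003  0.0045 -0.001 ] q6 [-0.15  0.2   1.63  0.    1.3  -1.47]
time_s: 7.02
position: [0.5596, 0.0152, 0.0633]
tool_rot: [-0.301, 1.567, -0.551]
wrist_force: [0.1, 0.8, -0.7]
gripper_width: 0.0254
pos [0.5596 0.0152 0.0633] yaw 1.3214 shift [ 0.0013  0.0574 -0.0031] turn [-0.0026  0.0037  0.0012] q6 [-0.07  0.22  1.61 -0.    1.3  -1.39]
```

View pics/w9.png

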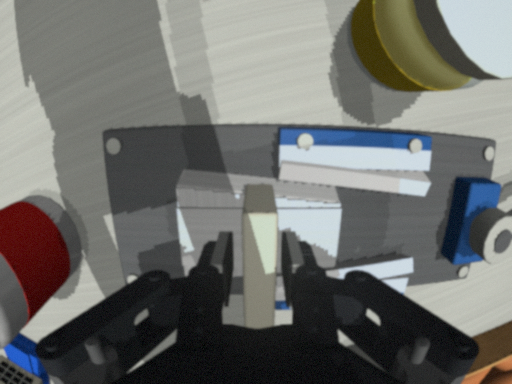

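```bash
python3 -m pendant '[[0.3,0,0.012,-0.001,0,0.003,0],[0.3,0,0.012,-0.001,0,0,0],[0.3,0,0,0,0,0,0]]'; python3 go.py .5708 .0716 .062 1.324;python3 - <<'E'
from h import *
f,T,im=grab("wrist","w10")
f,T,im=grab("scene","sc10",(210,150,360,270),4)
E
```

```text
time_s: 7.32
position: [0.5635, 0.0388, 0.0631]
tool_rot: [-1.531, 1.567, -1.781]
wrist_force: [0.8, 0.6, 0.0]
gripper_width: 0.0256
pos [0.5635 0.0388 0.0631] yaw 1.3203 shift [ 0.001   0.0336 -0.001 ] turn [-0.0037  0.0001  0.0037] q6 [-0.03  0.24  1.59 -0.    1.31 -1.35]
```

View pics/w10.png

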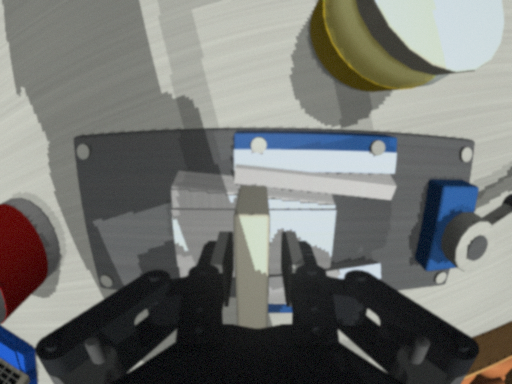

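View pics/sc10.png

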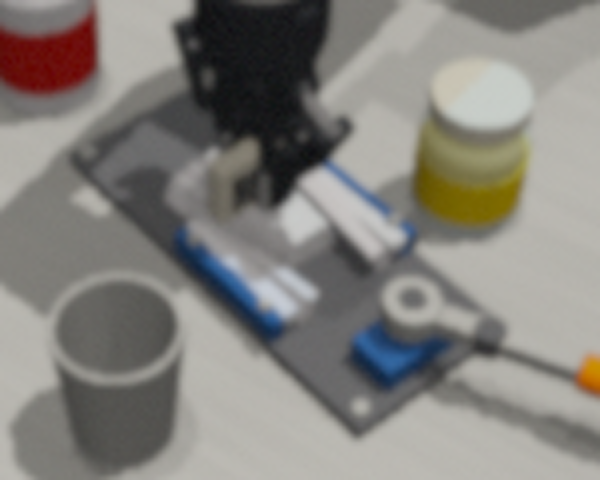

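```bash
python3 -m pendant '[[0.3,0,0.012,-0.001,-0.003,0,0],[0.3,0,0.012,0,0,0,0],[0.3,0,0.006,0,0,0,0],[0.3,0,0,0,0,0,0]]'; python3 go.py .5708 .0716 .062 1.324
```

```text
time_s: 7.75
position: [0.5701, 0.0683, 0.0628]
tool_rot: [-1.564, 1.565, -1.813]
wrist_force: [-0.7, -0.4, -1.1]
gripper_width: 0.0256
pos [0.5701 0.0683 0.0628] yaw 1.3215 shift [ 0.0008  0.0034 -0.0001] turn [-0.0025  0.      0.0061] q6 [ 0.02  0.26  1.57 -0.01  1.32 -1.3 ]
```

```bash
python3 -m pendant '[[0.3,0,0.006,0,-0.002,0,0.005],[0.3,0,0.004,0,0,0,0]]'; python3 go.py .5708 .0716 .062 1.324; python3 -m pendant '[[0.3,0,0.004,0,0,0,0],[0.3,0,0.004,0,0,0,0]]'; python3 go.py .5708 .0716 .062 1.324
```

```text
time_s: 7.92
position: [0.5718, 0.0766, 0.0625]
tool_rot: [-1.751, 1.564, -1.998]
wrist_force: [-4.9, -13.2, 2.1]
gripper_width: 0.0258
pos [0.5718 0.0766 0.0625] yaw 1.3242 shift [ 0.0006 -0.005   0.0003] turn [ 0.0002 -0.0013  0.007 ] q6 [ 0.04  0.26  1.56 -0.01  1.32 -1.28]
time_s: 8.08
position: [0.5718, 0.0764, 0.0623]
tool_rot: [-1.696, 1.544, -1.943]
wrist_force: [-3.4, -12.8, 3.3]
gripper_width: 0.0257
pos [0.5718 0.0764 0.0623] yaw 1.3234 shift [ 0.0004 -0.0048  0.0002] turn [-0.0006 -0.0034  0.0269] q6 [ 0.05  0.27  1.56 -0.03  1.33 -1.27]
```

```bash
python3 -m pendant '[[0.3,0,0.007,0,0,0,0.015],[0.3,0,0.007,0,0,0,0]]'; python3 go.py .5708 .0716 .062 1.324; python3 -m pendant '[[0.3,0,0.01,0,0,0,0.02],[0.3,0,0.01,0,0,0,0]]'; python3 go.py .5708 .0716 .062 1.324
```

```text
time_s: 8.25
position: [0.5717, 0.0764, 0.0621]
tool_rot: [-1.737, 1.528, -1.987]
wrist_force: [-6.3, -20.0, 4.3]
gripper_width: 0.0253
pos [0.5717 0.0764 0.0621] yaw 1.3207 shift [ 0.0003 -0.0049  0.0003] turn [-0.0035 -0.0072  0.0426] q6 [ 0.05  0.28  1.55 -0.04  1.34 -1.26]
time_s: 8.42
position: [0.5718, 0.0763, 0.0618]
tool_rot: [-1.76, 1.504, -2.016]
wrist_force: [-8.6, -26.2, 4.4]
gripper_width: 0.0258
pos [0.5718 0.0763 0.0618] yaw 1.3159 shift [ 0.0001 -0.0048  0.0003] turn [-0.0085 -0.0128  0.0653] q6 [ 0.06  0.29  1.54 -0.06  1.35 -1.24]
```

```bash
python3 -m pendant '[[0.3,0,0.008,0,0,0,0.02],[0.3,0,0.008,0,0,0,0.01],[0.3,0,-0.004,0,-0.008,-0.012,0.06],[0.3,0,0,0,0,0,0]]'; python3 go.py .5708 .0716 .062 1.324;  python3 -m pendant '[[0.5,0,0,0,0,0,0.01],[0.5,-0.03,0,0,0,0,0],[0.5,-0.04,0,0,0,0,0],[0.5,-0.04,0,0,0,0,0],[1,-0.03,0,0,0,0,0],[1,0,0,0,0,0,0]]'; python3 go.py .5708 .0716 .062 1.324;python3 - <<'E'
from h import *
f,T,im=grab("wrist","w11")
print(T)
f,T,im=grab("scene","sc11",(210,150,360,270),4)
f,T,im=grab("side","si11",(190,150,330,290),4)
E
```

```text
time_s: 8.75
position: [0.5705, 0.0693, 0.062]
tool_rot: [-2.068, 1.559, -2.323]
wrist_force: [0.3, -0.5, -0.3]
gripper_width: 0.0258
pos [0.5705 0.0693 0.062 ] yaw 1.3159 shift [-0.      0.0023 -0.0003] turn [-0.0081 -0.0059  0.0107] q6 [ 0.03  0.26  1.56 -0.01  1.32 -1.29]
time_s: 9.25
position: [0.5696, 0.0727, 0.2025]
tool_rot: [3.008, 1.553, 2.753]
wrist_force: [0.6, -0.1, 1.3]
gripper_width: 0.0654
pos [0.5696 0.0727 0.2025] yaw 1.3159 shift [ 0.1404 -0.0011  0.004 ] turn [-0.0081 -0.0177 -0.0025] q6 [ 0.02  0.17  1.39  0.01  1.6  -1.29]
(array([[-0.01655681,  0.25218893,  0.96753636],
       [ 0.0067822 ,  0.96767507, -0.25210902],
       [-0.99983992,  0.0023879 , -0.017732  ]]), array([0.569557  , 0.07267801, 0.20247087]))
```

View pics/w11.png

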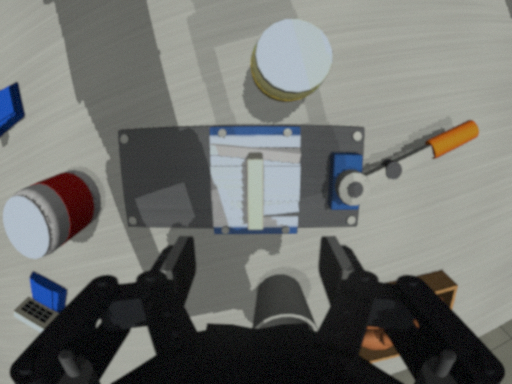

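View pics/sc11.png

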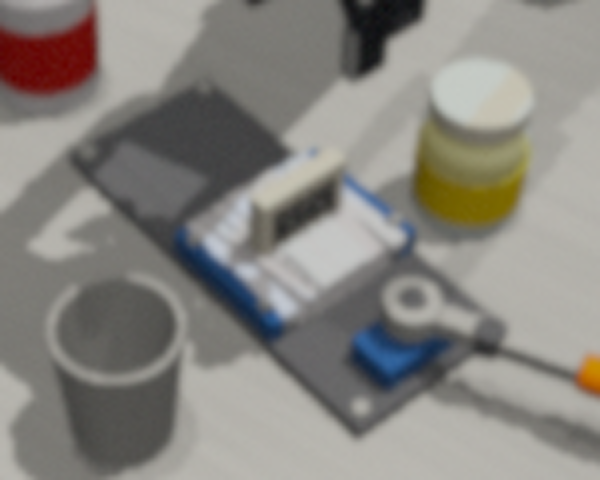

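View pics/si11.png

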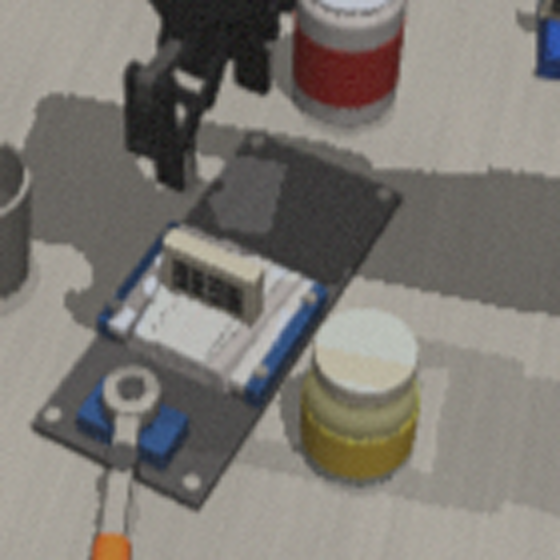

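```bash
cat > wr.py <<'E'
from h import *
def meas(f,T,im):
    hsv=cv2.cvtColor(im,cv2.COLOR_BGR2HSV)
    m=cv2.inRange(hsv,(8,190,120),(20,255,255))
    n,l,st,c=cv2.connectedComponentsWithStats(m)
    o=np.array([.5708,.0716]);a=1.324;x=np.array([np.cos(a),np.sin(a)]);b=o+.096*x
    for i in range(1,n):
        if st[i,4]<60: continue
        v,u=np.where(l==i); P=np.array([on(f,q,w,.047,T)[:2] for q,w in zip(u,v)])
        cc,(w,h),an=cv2.minAreaRect((P*1000).astype(np.float32)); cen=P.mean(0)
        ev=np.linalg.svd(P-cen,full_matrices=False)[2][0]
        if ev[1]<0: ev=-ev
        d=cen-b
        print("blob",c[i].round(1),st[i,4],"cen",cen.round(4),"rect mm",round(w),round(h),"yaw axis",np.arctan2(ev[1],ev[0]).round(3),"yaw from bolt",np.arctan2(d[1],d[0]).round(3),"dist",np.linalg.norm(d).round(4),"bolt angle",(a+.65-np.arctan2(d[1],d[0])).round(3))
    print("boltxy",b.round(4))
E
python3 - <<'E'
from wr import *
for n in("wrist","scene","side"):
    print(n); meas(*grab(n))
f,T,im=grab("scene")
for p in[(229,317),(269,278),(325,325),(287,369)]:print("tray",on(f,*p,.04))
E
```

```text
wrist
blob [458.5 143.3] 823 cen [0.5697 0.2934] rect mm 20 69 yaw axis 1.726 yaw from bolt 1.759 dist 0.131 bolt angle 0.215
boltxy [0.5943 0.1647]
scene
blob [488.1  71.2] 961 cen [-0.3437  0.2926] rect mm 180 128 yaw axis 0.08 yaw from bolt 3.006 dist 0.9466 bolt angle -1.032
blob [368.8 248.7] 139 cen [0.5726 0.2886] rect mm 18 63 yaw axis 1.702 yaw from bolt 1.744 dist 0.1258 bolt angle 0.23
boltxy [0.5943 0.1647]
side
boltxy [0.5943 0.1647]
tray [0.86210563 0.14753256 0.04      ]
tray [0.7509928  0.15907833 0.04      ]
tray [0.76919382 0.2976141  0.04      ]
tray [0.87435618 0.28500456 0.04      ]
```

```bash
python3 -m pendant '[[1,0,0.04,0,0,-0.017,0],[1,0,0.04,-0.01,0.125,0,0],[1,0,0.04,-0.01,0.125,0,0],[1,0,0.04,-0.02,0.125,0,0],[1,0,0,0,0.125,0,0],[1,0,0,0,0.125,0,0],[1,0,0,0,0.125,0,0],[1,0,0,0,0.125,0,0],[1,0,0,0,0.125,0,0],[1,0,0,0,0.125,0,0],[1,0,0,0,0,0,0]]'; python3 go.py .5732 .288 .12 .165;python3 - <<'E'
from wr import *
a=grab("wrist","w12");meas(*a)
E
```

```text
time_s: 10.52
position: [0.5765, 0.2372, 0.1704]
tool_rot: [-1.634, 1.522, -3.011]
wrist_force: [0.5, 0.5, 0.7]
gripper_width: 0.0851
pos [0.5765 0.2372 0.1704] yaw 0.1936 shift [ 0.0502  0.0089 -0.0503] turn [ 0.0285 -0.0024  0.049 ] q6 [0.3  0.31 1.28 0.01 1.6  0.1 ]
blob [268.3 132.9] 1617 cen [0.5706 0.2893] rect mm 18 66 yaw axis 1.744 yaw from bolt 1.758 dist 0.1269 bolt angle 0.216
boltxy [0.5943 0.1647]
```

View pics/w12.png

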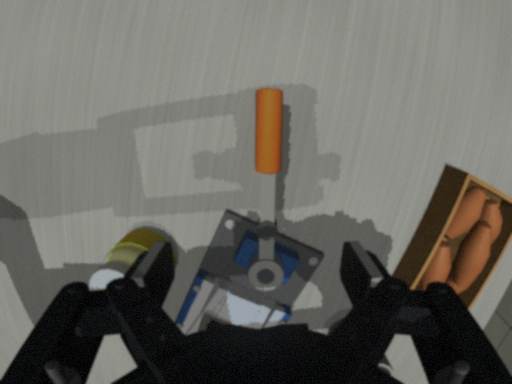

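```bash
python3 -m pendant '[[0.7,0,0.003,-0.025,0.02,-0.002,0.049],[0.7,0,0.003,-0.025,0,0,0],[0.7,0.02,0,0,0,0,0],[0.7,0,0,0,0,0,0]]'; python3 go.py .571 .288 .06 .175
```

```text
time_s: 10.9
position: [0.5724, 0.2874, 0.146]
tool_rot: [-1.463, 1.567, -2.847]
wrist_force: [-0.9, -0.3, -2.1]
gripper_width: 0.0594
pos [0.5724 0.2874 0.146 ] yaw 0.1864 shift [ 0.0861 -0.0009 -0.0009] turn [0.0114 0.0004 0.0036] q6 [0.38 0.33 1.3  0.   1.51 0.19]
```

```bash
python3 -m pendant '[[0.7,0.03,-0.001,0,0.01,0,0],[0.7,0.02,0,0,0,0,0],[0.7,0,0,0,0,0,0]]'; python3 go.py .571 .288 .06 .175;python3 - <<'E'
from wr import *
a=grab("wrist","w13")
E
```

```text
time_s: 11.15
position: [0.5719, 0.2876, 0.0963]
tool_rot: [-1.719, 1.57, -3.106]
wrist_force: [0.1, -0.9, -0.5]
gripper_width: 0.0596
pos [0.5719 0.2876 0.0963] yaw 0.1837 shift [ 0.0363 -0.0008 -0.0005] turn [ 0.0087 -0.0002  0.0012] q6 [0.38 0.36 1.36 0.   1.42 0.19]
```

View pics/w13.png

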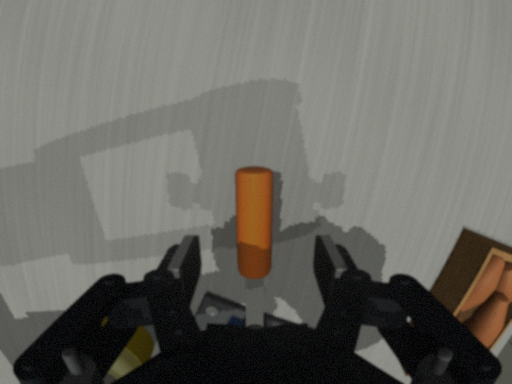

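```bash
python3 -m pendant '[[0.7,0.025,-0.001,0,0,0,0],[0.7,0.015,0,0,0,0,0],[0.45,0,0,0,0,0,0],[0.45,0,0,0,0,0,0]]'; python3 go.py .571 .288 .056 .175
```

```text
time_s: 11.53
position: [0.5752, 0.2873, 0.0638]
tool_rot: [1.781, 1.562, 0.396]
wrist_force: [-0.3, 0.6, 0.5]
gripper_width: 0.0387
pos [0.5752 0.2873 0.0638] yaw 0.1857 shift [ 0.0078 -0.0041 -0.0015] turn [ 0.0108 -0.0018 -0.0083] q6 [0.38 0.39 1.39 0.   1.35 0.19]
```

```bash
python3 -m pendant '[[0.45,0.007,0,-0.001,0,0,0],[0.45,0.001,0.01,0,0.04,0,0],[0.45,0,0.012,0.001,0.1,0,0],[0.45,0,0.012,0.001,0.1,0,0],[0.45,0,0,0,0,0,0]]'; python3 go.py .571 .288 .056 .175;python3 - <<'E'
from wr import *
a=grab("wrist","w14");meas(*a)
E
```

```text
time_s: 11.95
position: [0.6079, 0.2897, 0.0606]
tool_rot: [2.142, 1.567, 0.509]
wrist_force: [0.2, 0.5, 0.6]
gripper_width: 0.0384
pos [0.6079 0.2897 0.0606] yaw -0.0623 shift [ 0.0045 -0.0367  0.004 ] turn [-0.2373 -0.0015 -0.0031] q6 [0.36 0.46 1.31 0.   1.37 0.42]
blob [239.9 223.3] 2432 cen [0.6018 0.3092] rect mm 33 19 yaw axis 1.518 yaw from bolt 1.519 dist 0.1447 bolt angle 0.455
boltxy [0.5943 0.1647]
```

View pics/w14.png

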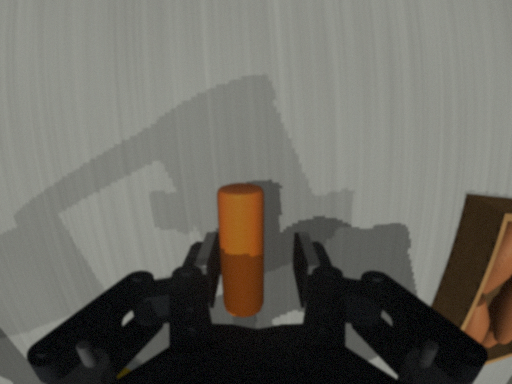

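```bash
python3 -m pendant '[[0.45,0.002,0.012,0.001,0.1,0,0],[0.45,0.001,0.012,0.001,0.1,0,0],[0.45,0,0.012,0.001,0.1,0,0],[0.45,0,0,0,0,0,0]]'; python3 go.py .571 .288 .056 .175;python3 - <<'E'
from wr import *
a=grab("wrist","w15");meas(*a)
a=grab("scene","sc15",(260,180,460,300),4);meas(*a)
E
```

```text
time_s: 12.33
position: [0.6394, 0.2825, 0.0612]
tool_rot: [-2.208, 1.568, 2.146]
wrist_force: [0.4, 0.5, -0.0]
gripper_width: 0.0383
pos [0.6394 0.2825 0.0612] yaw -0.3579 shift [ 0.0053 -0.066   0.0188] turn [-0.5329 -0.0025  0.0019] q6 [0.33 0.51 1.22 0.   1.4  0.69]
blob [239.1 220.2] 2077 cen [0.6392 0.3046] rect mm 29 19 yaw axis 1.196 yaw from bolt 1.26 dist 0.1469 bolt angle 0.714
blob [240.  308.6] 269 cen [0.6198 0.2551] rect mm 10 20 yaw axis 2.201 yaw from bolt 1.295 dist 0.094 bolt angle 0.679
boltxy [0.5943 0.1647]
blob [487.7  72.1] 1035 cen [-0.3367  0.293 ] rect mm 193 128 yaw axis 0.081 yaw from bolt 3.005 dist 0.9398 bolt angle -1.031
blob [359.5 272.4] 171 cen [0.6362 0.299 ] rect mm 39 23 yaw axis 1.116 yaw from bolt 1.268 dist 0.1407 bolt angle 0.706
boltxy [0.5943 0.1647]
```

View pics/sc15.png

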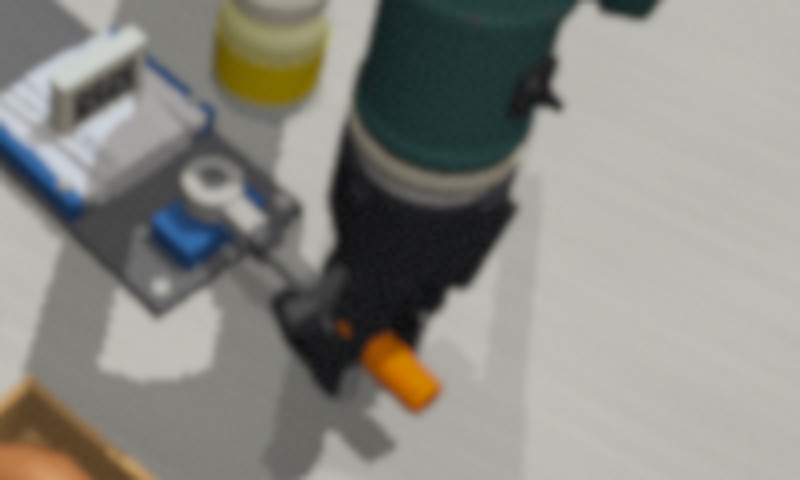

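```bash
python3 -m pendant '[[0.45,0.003,0.01,0.001,0.06,0,0],[0.45,0.002,0.01,0.001,0.08,0,0]]'; python3 go.py .571 .288 .056 .175;python3 -m pendant '[[0.45,0,0.006,0,0.04,0,0]]'; python3 go.py .571 .288 .056 .175
python3 - <<'E'
from wr import *
a=grab("wrist","w16");meas(*a)
E
```

```text
time_s: 12.6
position: [0.6536, 0.277, 0.059]
tool_rot: [-2.208, 1.564, 2.017]
wrist_force: [-3.5, 0.6, 1.8]
gripper_width: 0.0383
pos [0.6536 0.277  0.059 ] yaw -0.4873 shift [ 0.0033 -0.0781  0.0289] turn [-0.6623 -0.0059  0.004 ] q6 [0.32 0.54 1.19 0.01 1.41 0.8 ]
time_s: 12.68
position: [0.6578, 0.2747, 0.0594]
tool_rot: [-2.009, 1.562, 2.177]
wrist_force: [-3.3, 0.2, -1.0]
gripper_width: 0.0387
pos [0.6578 0.2747 0.0594] yaw -0.526 shift [ 0.0039 -0.0817  0.0321] turn [-0.701 -0.006  0.006] q6 [0.31 0.55 1.18 0.01 1.42 0.84]
blob [238.1 245.7] 2897 cen [0.6535 0.2849] rect mm 71 20 yaw axis 1.082 yaw from bolt 1.113 dist 0.134 bolt angle 0.861
boltxy [0.5943 0.1647]
```

```bash
python3 -m pendant '[[0.45,0.001,0.007,0.001,0.05,0,0],[0.45,0,0.006,0,0.02,0,0]]'; python3 -m pendant '[[0.45,0.001,0.006,0,0.02,0,0]]';python3 -m pendant '[[0.45,0.001,0.006,0,0.02,0,0]]'; python3 go.py .571 .288 .056 .175;python3 - <<'E'
from wr import *
a=grab("wrist","w17");meas(*a)
E
```

```text
time_s: 12.9
position: [0.6663, 0.2695, 0.0592]
tool_rot: [-1.951, 1.559, 2.171]
wrist_force: [-2.4, 2.0, -1.1]
gripper_width: 0.0383
time_s: 12.98
position: [0.6691, 0.2677, 0.0584]
tool_rot: [-1.785, 1.554, 2.321]
wrist_force: [-9.6, 4.1, 3.9]
gripper_width: 0.0382
time_s: 13.07
position: [0.6713, 0.2663, 0.0581]
tool_rot: [-1.663, 1.548, 2.426]
wrist_force: [-10.2, 3.0, 6.4]
gripper_width: 0.0382
pos [0.6713 0.2663 0.0581] yaw -0.6234 shift [ 0.0041 -0.0941  0.0409] turn [-0.7984 -0.011   0.0205] q6 [0.29 0.57 1.14 0.02 1.44 0.91]
blob [237.7 254.2] 3721 cen [0.6653 0.2739] rect mm 72 19 yaw axis 0.954 yaw from bolt 0.994 dist 0.1303 bolt angle 0.98
boltxy [0.5943 0.1647]
```

```bash
python3 -m pendant '[[0.45,0.001,0.007,0.001,0.05,0,0.01],[0.45,0.001,0.007,0.001,0.06,0,0]]'; python3 go.py .571 .288 .056 .175;python3 - <<'E'
from wr import *
a=grab("wrist","w18");meas(*a)
E
python3 -m pendant '[[0.45,0.001,0.006,0.001,0.06,0,0.01]]';python3 - <<'E'
from wr import *
a=grab("wrist");meas(*a)
E
```

```text
time_s: 13.28
position: [0.6763, 0.2612, 0.0582]
tool_rot: [-1.536, 1.546, 2.448]
wrist_force: [-9.4, 3.8, 4.2]
gripper_width: 0.0387
pos [0.6763 0.2612 0.0582] yaw -0.7283 shift [ 0.0046 -0.0963  0.0501] turn [-0.9032 -0.0104  0.0235] q6 [0.28 0.58 1.13 0.02 1.44 1.01]
blob [238.  254.7] 3801 cen [0.6708 0.2691] rect mm 72 20 yaw axis 0.87 yaw from bolt 0.938 dist 0.1295 bolt angle 1.036
boltxy [0.5943 0.1647]
time_s: 13.42
position: [0.6782, 0.2587, 0.0581]
tool_rot: [-1.469, 1.55, 2.455]
wrist_force: [-8.8, 4.5, 4.8]
gripper_width: 0.0381
blob [238.2 254.8] 3834 cen [0.6734 0.2668] rect mm 72 20 yaw axis 0.831 yaw from bolt 0.912 dist 0.1292 bolt angle 1.062
boltxy [0.5943 0.1647]
```

View pics/w18.png

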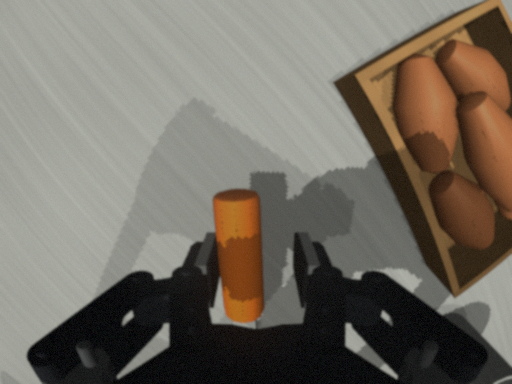

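```bash
python3 -m pendant '[[0.45,0.001,0.006,0.001,0.06,0,0.01],[0.45,0.001,0.007,0.001,0.06,0,0.01]]';python3 - <<'E'
from wr import *
a=grab("wrist");meas(*a)
E
```

```text
time_s: 13.63
position: [0.6812, 0.2537, 0.0585]
tool_rot: [-1.274, 1.559, 2.532]
wrist_force: [-7.5, 7.1, 3.7]
gripper_width: 0.0382
blob [238.6 254.2] 3884 cen [0.6777 0.2623] rect mm 72 20 yaw axis 0.756 yaw from bolt 0.864 dist 0.1284 bolt angle 1.11
boltxy [0.5943 0.1647]
```

```bash
python3 -m pendant '[[0.45,0,-0.008,0,0,0,0],[0.6,0,0,0,0,0,0],[0.6,0,0,0,0,0,0]]'; python3 go.py .6777 .2623 .056 -.81;python3 - <<'E'
from wr import *
a=grab("wrist","w19");meas(*a)
E
```

```text
time_s: 13.93
position: [0.6772, 0.2611, 0.0607]
tool_rot: [-1.787, 1.564, 2.023]
wrist_force: [0.5, -0.5, 0.1]
gripper_width: 0.0514
pos [0.6772 0.2611 0.0607] yaw -0.9021 shift [ 0.0047 -0.0006 -0.0012] turn [-0.0921 -0.0019  0.007 ] q6 [0.29 0.57 1.14 0.01 1.43 1.19]
blob [256.  255.4] 3353 cen [0.6775 0.2618] rect mm 72 20 yaw axis 0.762 yaw from bolt 0.862 dist 0.1279 bolt angle 1.112
boltxy [0.5943 0.1647]
```

View pics/w19.png

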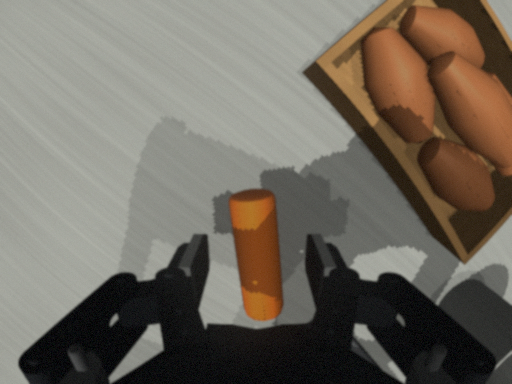

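Free of the handle, centred between the jaws (column 256). I lift and check from all cameras.

```bash
python3 -m pendant '[[0.6,-0.03,0,0,0,0,0],[0.6,-0.04,0,0,0,0,0],[0.6,-0.04,0,0,0,0,0],[0.6,-0.04,0,0,0,0,0],[1,-0.03,-0.01,0.03,-0.1,0,0],[1,-0.0,-0.02,0.04,-0.1,0,0],[1,0,-0.02,0.04,-0.1,0,0],[1,0,0,0,0,0,0]]'
python3 - <<'E'
from wr import *
a=grab("wrist","w20");meas(*a)
a=grab("scene","sc20",(180,110,400,330),2.7);meas(*a)
a=grab("side","si20",(80,100,340,330),2.5);meas(*a)
E
```

```text
time_s: 14.65
position: [0.5642, 0.2121, 0.237]
tool_rot: [-0.758, 1.556, -2.916]
wrist_force: [0.5, 1.3, -0.8]
gripper_width: 0.0856
blob [324.7  77.5] 1064 cen [0.6785 0.2612] rect mm 67 19 yaw axis 0.765 yaw from bolt 0.853 dist 0.1281 bolt angle 1.121
boltxy [0.5943 0.1647]
blob [488.2  71. ] 945 cen [-0.3452  0.2925] rect mm 179 128 yaw axis 0.084 yaw from bolt 3.006 dist 0.9481 bolt angle -1.032
blob [331.5 277.4] 163 cen [0.6793 0.2597] rect mm 69 16 yaw axis 0.773 yaw from bolt 0.841 dist 0.1276 bolt angle 1.133
boltxy [0.5943 0.1647]
blob [174.7 277.7] 78 cen [0.6749 0.2641] rect mm 64 9 yaw axis 0.749 yaw from bolt 0.889 dist 0.128 bolt angle 1.085
boltxy [0.5943 0.1647]
```

View pics/w20.png

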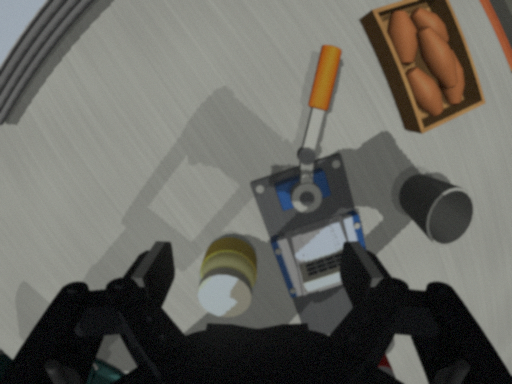

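View pics/sc20.png

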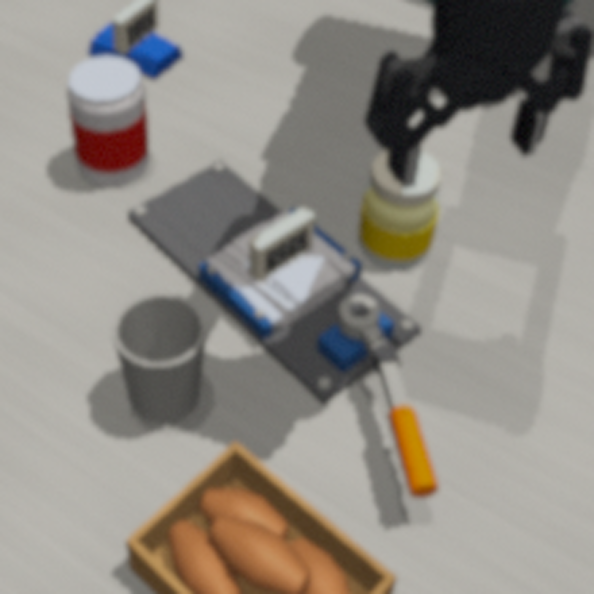

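View pics/si20.png

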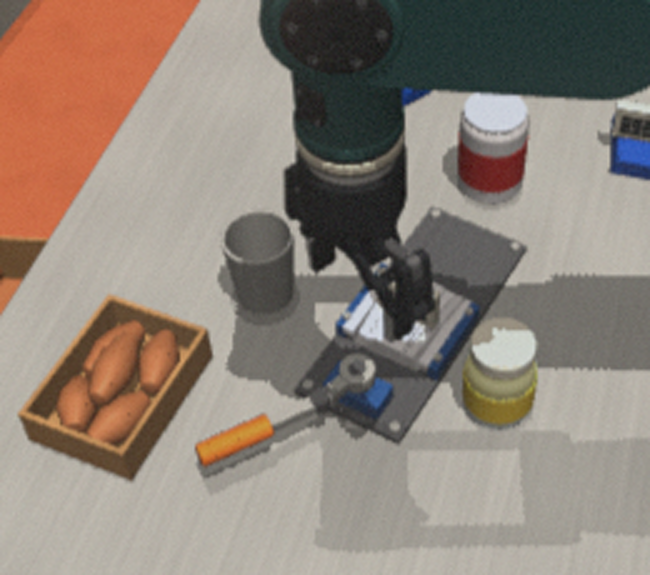

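Run:
```python
from h import *
f,T,im=grab("scene","sc21",(250,170,330,240),8)
o=np.array([.5708,.0716]);a=1.324;x=np.array([np.cos(a),np.sin(a)]);y=np.array([-x[1],x[0]])
P=[on(f,180+u/2.7,110+v/2.7,.076)[:2]-o for u,v in[(252,245),(302,208),(316,215),(266,252)]]
print([(round(p@x,4),round(p@y,4)) for p in P],(sum(P)/4)@x,(sum(P)/4)@y)
f,T,im=grab("wrist","w21",(250,150,390,320),3.5)
```

```text
[(np.float64(-0.0001), np.float64(-0.0322)), (np.float64(-0.0055), np.float64(0.0294)), (np.float64(0.0083), np.float64(0.0329)), (np.float64(0.0133), np.float64(-0.0283))] 0.003988212423424768 0.0004386438351772286
```

View pics/sc21.png

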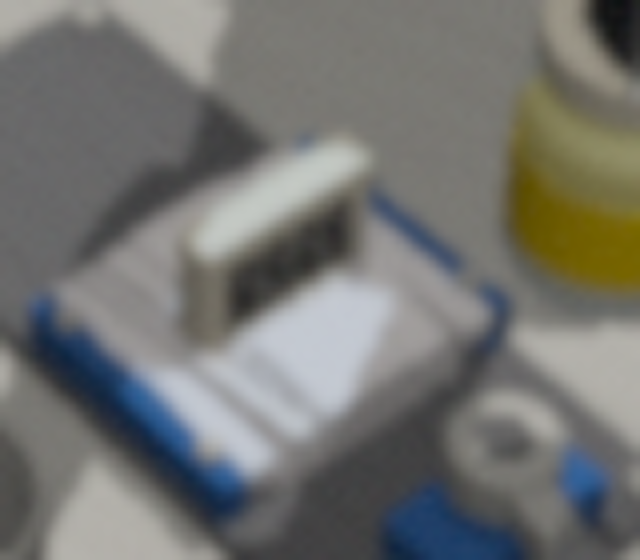

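View pics/w21.png

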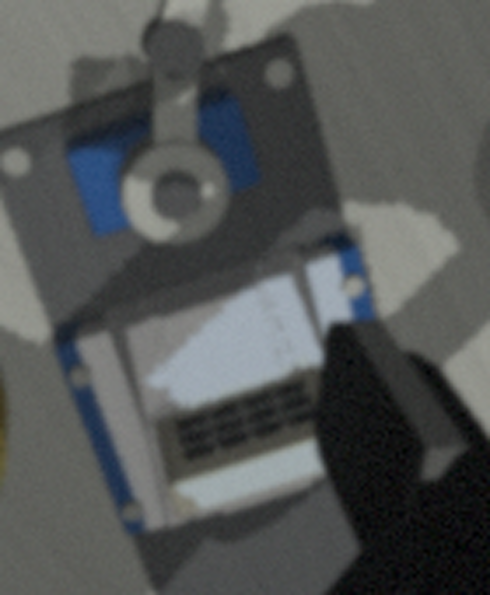

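```bash
python3 -c "
from cell import arm
print(arm.close_job(), arm.read_state()['time_s'])"
```

```text
the job is handed in; nothing more can be done
the job is handed in; nothing more can be done
```

The cassette is home between the rails, the bolt is tight and the wrench has tripped. I let go of everything and handed the job in at about 15 s, and no verdict came back.

- **Cassette:** I lifted it over the can, set it on the lead-in shelf narrow end first, slid it in with a finger on the back of the frame, and pressed it to about 27 N. It then stopped moving. In my last pictures its centre is about 2 to 4 mm past home and within 1 mm sideways, with the shoe ends level with the rail ends.
- **Wrench:** I pushed the handle clockwise. The force rose from about 3.5 N to about 11 N when the bolt came tight, and the handle then gave way. The bend measures about 0.26 rad (15 degrees) from the wrist and scene cameras and 0.27 rad from the side camera.
- **Bystanders:** By eye in the last pictures the can, jar, cup and tray are standing where they were. I did not measure their positions again.

**Not confirmed:**
- I could not measure how hard the cassette is still wedged after letting go.
- The blurred frame corners in the last scene picture suggested about 0.08 rad of twist, over the 0.06 limit. I put that down to pixel error, because the gaps to the rails look even from the wrist camera.

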